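# Re-tension the quick-release clamp on the platform mixer

## Robot

A 6-joint arm with a two-finger parallel gripper is mounted at the origin on a cart in front of the work surface, level with it; the furniture and walls round the work are solid. World frame = base frame: x ahead of the robot, y to its left, z up, the work surface at z = 0. Lengths are in mm, angles in rad, forces in N, time in s.
With the tool pointing down it reaches from about 150 to 775 mm from the base axis. Payload 6.1 kg.
Tool frame: the origin (TCP) lies midway between the tips of the shut fingers; the grasp point (between the pads) lies 19 mm behind it; z points along the fingers, y is the line along which they close (so a half turn about z gives the same grasp; the last joint's range is limited). The gripper opens to 85 mm and grips with 20 to 120 N. Pads are 22 mm wide; open, the fingers measure 114 mm over their backs; the gripper's body (76 mm by 85 mm) begins 54 mm behind the grasp point. The pads swing forward as they close: fully open they stand 13 mm farther back than shut.
Start: joints at [1.316, 0.126, -0.04, 1.405, 0, 1.571], TCP at [132.321, 508.035, 231.295] pointing down, gripper open.
Joint ranges: [-2.72, 2.72], [-0.95, 1.95], [-1.27, 1.35], [-1.78, 2.02], [-1.46, 1.47], [-3.14, 3.14]. Speed limits (rad/s): [2.39, 2.39, 3.01, 3.14, 3.14, 3.14].

## Interface

Orientations are given as a rotation vector (axis times angle).
In Python, from rig import r gives the robot as it stands. The module is installed in compiled form; this text tells all that it offers.
- The arm moves only by the tool drive_tool, never from a script. Its argument "steps" is a list of rows, each a list of 7 numbers: the shift along the tool's x, y, z normalised to -1 to 1, where 1 is 0.5 m, then the turn, a rotation vector about the tool's x, y, z normalised to -1 to 1, where 1 is 0.5 rad, then the closure, from -1 (fully open) to 1 (shut). A call has 1 to 12 rows; each row shifts and turns the commanded pose from where the row before left it, along the tool's axes as they then stand; what a row does not reach is not made up. A row lasts 1/8 s, in which the tool goes at most 62.5 mm and 10.7 degrees, less where a joint would pass 70% of its speed; a pose out of reach is approached as far as the arm can. A call with a number of a shift or a turn outside -1 to 1 is refused whole. A call with a gripper value outside its range is refused whole. The fingers move at their own pace and stop on an object; the grip force is fixed at half the most. Time passes only in rows, so rows that do not move let the fingers close. It gives the time, the measured TCP pose, the force, the opening and the grip force at its end, in the units of the state.
- r.observe(): the state, without advancing time (a new reading comes with each control period).
- r.grab_frame(name): name is "scene" or "top" or "wrist"; returns the picture (384x512x3 uint8, blue, green, red); there is no depth.
- r.camera_model(name): a dict with "camera_matrix" (3x3 intrinsics, pixels), "extrinsics" (4x4, takes a point from world to camera coordinates). Camera axes: x right, y up, looking along -z (the intrinsics and any distortion apply to the point x, -y, -z); pixel columns grow to the right and rows downward; lengths in mm; the calibration is good to about 2 mm. A picture is of the moment at which its call begins: read the wrist's pose just before it. camera_model takes no time and is no camera call; for the wrist camera it gives the pose at the moment of the call.
- r.sign_off(): hands the job in; it is judged then, once.
The state is a dict: "clock": time; "qpos": joint angles; "qd": joint speeds; "tau": joint torques, N m; "tool_pos": TCP position; "eef_rot": TCP orientation; "contact_force": force on the tool from outside, world axes, zero at the start; "ft_torque": the same for the moment, N m; "grip_width": opening from 0.0 (shut) to 1.0 (fully open); "grip_force": force on a finger pad.
Only numpy, scipy, OpenCV 4.12 (cv2) and the standard library are available. Lean on these libraries where they do the work, as an engineer would, in place of code of your own. Each camera call takes 0.05 s, during which the arm holds its last target. There are 200 camera calls.

## Task

The cam clamp on the platform mixer holds the white sample box too loosely. Flip its ball-ended lever fully up, turn the black adjusting nut clockwise until its pointer lies straight along the steel strap towards the box, then flip the lever fully down again so that the foot presses firmly on the box. Leave the box in its place and do not shove or upset the glass flask and beaker beside the mixer.

Things in the scene. Friction and masses are not known exactly. Their poses are not given: they have to be found in the camera images.
- mixer_base: Low grey platform mixer, fixed; aluminium platform 190 x 310 mm, top at z 48 mm. Origin on the worktop under its middle. Base +y runs along the clamp strap from lever end to box, z up. Nut axis upright at x 0, y -35 mm; lever pivot axis along x at y -110, z 98 mm. Steel strap 30 mm wide, 205 mm long, from y -138 to 67, at z about 115 to 138 mm.
- lever (a joint): Cam lever (rad). 0 = fully down, clamp closed: level, pointing to base -y, away from the box. 1.4 = fully up at its stop, clamp open: nearly upright; this lifts the level strap, foot and nut 5 mm. It turns in the base's y-z plane and stays where it is left; moving it takes about 2 to 5 N at the ball.
- lever_knob (a point): Centre of the black ball, 28 mm in diameter, ending the cam lever 100 mm from its pivot. At lever value q it is at x 0, y = -110 - 100 cos q, z = 98 + 100 sin q (mm, base frame). Free space round it; it can be pinched along base x and then turns between the fingers.
- nut (a joint): Adjusting nut (rad). Grows clockwise seen from above, which screws it and the strap down (2.5 mm per rad). At 1.5, the wanted setting, its pointer lies along the strap straight towards the box (base +y); at value q the pointer is turned 1.5 - q counter-clockwise from base +y. Stops at -1.2 and 2.6; friction 0.06 N m, stays where left.
- nut_grip (a point): Point on the nut's axis at the height to grip. The grip is an upright black bar, 12 mm thick, 50 mm long, from 15 mm below this point to 15 mm above, on a 34 mm disc whose top is 14 mm below it; a lower finger lengthens it at the pointer end to 53 mm from the axis. The bar runs along the pointer: pinch it across its thickness.
- foot: Black rubber foot, 28 mm across, on a spring (4 N per mm) under the box end of the strap; origin: centre of its underside. It presses on the box top with about 10 N when the clamp is closed with the nut set, less than 5 N as found.
- sample_box: White square freezer box, 135 x 135 x 52 mm, loose on the platform under the foot; origin: centre of its underside.
- flask: Clear conical flask, 79 mm wide, 108 mm tall, standing on the worktop on the base's -x side of the mixer; origin: centre of its underside.
- beaker: Clear beaker, 51 mm wide, 70 mm tall, standing on the worktop on the base's +x side of the mixer; origin: centre of its underside.
Not all that is in view belongs to the job. What is shaped like the sample_box but pink or red is not meant.

How it is judged (in metres and radians):
On the way, in this order (a step that is already met when the one before it is completed fails the run):
1. the lever is flipped up (joint above 1.2) (value of joint lever above 1.2 rad), for 0.2 s.
2. with the lever up, the nut is turned until its pointer lies along the strap towards the box (1.5 +- 0.2 rad) (value of joint nut between 1.3 and 1.7 rad and value of joint lever above 1.1 rad), for 0.2 s.
3. the lever is flipped down again (value of joint lever below 0.12 rad), for 0.2 s.
At the end, for the whole second after the job is handed in: The lever is down (joint below 0.12), the nut's pointer lies along the strap towards the box (1.5 +- 0.2 rad), the foot presses on the sample box with more than 6 N, and the box is at rest within 15 mm of where it stood (value of joint lever below 0.12 rad and value of joint nut between 1.3 and 1.7 rad and contact force between foot and sample_box above 6 N and distance of sample_box from where it was at the start of the episode below 0.015 m and linear speed of sample_box below 0.02 m/s); the robot touches nothing.
It fails at once if the sample box is shoved more than 25 mm (distance of sample_box from where it was at the start of the episode above 0.025 m).
It fails at once if the flask or the beaker is shoved more than 30 mm or tipped (distance of any of flask, beaker from where it was at the start of the episode above 0.03 m or angle between any of flask, beaker's own z axis and vertical above 0.4 rad).
It also fails if it takes over 70 s, if anything falls off the work surface, if the arm or the gripper's body presses on something with over 40 N, if the wrist force passes 120 N, or if a joint passes its speed limit or range.

## Working session

There is one attempt and no reset: what is moved stays moved. The work goes in short steps, Python scripts to look and compute and a tool call to move; the robot and the scene stay as the last step left them, time stands still between calls to the robot, and variables do not carry over. Pictures are saved under pics/ and viewed, at most 10 in all, crops included, and the job is handed in when it is done.

Besides the shell and the picture viewer there is one more tool, called after ">>>" by a JSON object that holds its "name" and its "arguments". drive_tool: Moves the arm, as the interface text tells. Its arguments: {"type":"object","properties":{"steps":{"type":"array","items":{"type":"array","items":{"type":"number"}}}},"required":["steps"]}

```bash
mkdir -p pics; python3 - <<'E'
from rig import r
import cv2,numpy as np
np.set_printoptions(precision=4,suppress=True)
for n in ("scene","top"):
    cv2.imwrite(f"pics/{n}0.png",cv2.resize(r.grab_frame(n),(800,600),interpolation=cv2.INTER_CUBIC)); m=r.camera_model(n); print(n,m)
print(r.observe())
E
```

```text
scene {'camera_matrix': array([[373.9412,   0.    , 256.3499],
       [  0.    , 373.9412, 190.623 ],
       [  0.    ,   0.    ,   1.    ]]), 'extrinsics': array([[  -0.5722,   -0.8199,    0.0195,  287.5665],
       [   0.437 ,   -0.2847,    0.8532, -330.8812],
       [  -0.694 ,    0.4967,    0.5212, -556.062 ],
       [   0.    ,    0.    ,    0.    ,    1.    ]])}
top {'camera_matrix': array([[498.1581,   0.    , 258.8716],
       [  0.    , 498.1581, 195.4796],
       [  0.    ,   0.    ,   1.    ]]), 'extrinsics': array([[   -0.0062,    -0.9999,    -0.0091,    -6.9675],
       [    0.9885,    -0.0075,     0.1509,  -521.3851],
       [   -0.151 ,    -0.0081,     0.9885, -1490.0879],
       [    0.    ,     0.    ,     0.    ,     1.    ]])}
{'clock': 0.1, 'qpos': array([ 1.316 ,  0.1263, -0.0405,  1.4054,  0.    ,  1.5708]), 'qd': array([ 0.0007, -0.0019,  0.0041,  0.0008, -0.0002, -0.0004]), 'tau': array([  0.0028, -43.6905,  35.3605,   0.0138,   0.0001,   0.    ]), 'tool_pos': array([132.223 , 507.7158, 230.6208]), 'eef_rot': array([-0.3991, -3.1159,  0.0022]), 'contact_force': array([ 0.9678, -1.0849, -0.7904]), 'ft_torque': array([-0.0185,  0.01  , -0.0269]), 'grip_force': 0.0, 'grip_width': 1.0011139566295797}
```

View pics/scene0.png

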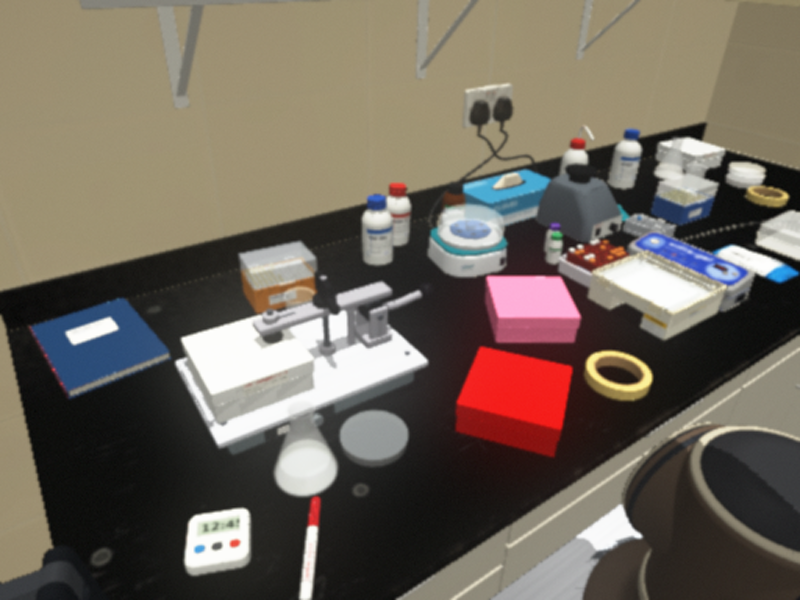

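View pics/top0.png

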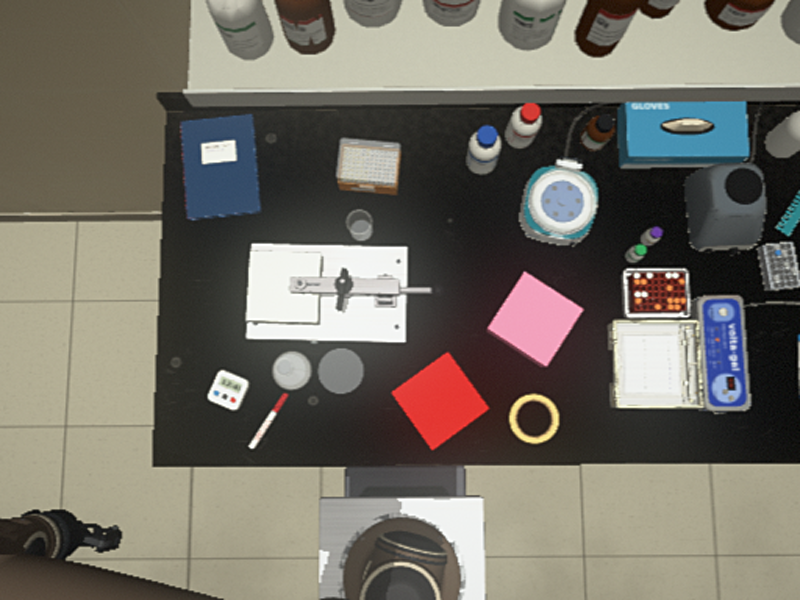

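The top view shows the mixer platform with corners near (248,243), (408,247), (406,342) and (246,338). The strap points left in the image (world +y), with the nut at about (343,288) and the lever end at about (431,290). The flask is at (291,370) and the beaker at (359,224). I'll enlarge the clamp area next.

```bash
python3 - <<'E'
from rig import r
import cv2,numpy as np
a=r.grab_frame("top")[145:245,150:283]; b=r.grab_frame("scene")[170:290,110:280]
cv2.imwrite("pics/c1.png",cv2.resize(a,(798,600),interpolation=cv2.INTER_CUBIC))
cv2.imwrite("pics/c2.png",cv2.resize(b,(798,563),interpolation=cv2.INTER_CUBIC))
E
```

```text
(no output)
```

View pics/c1.png

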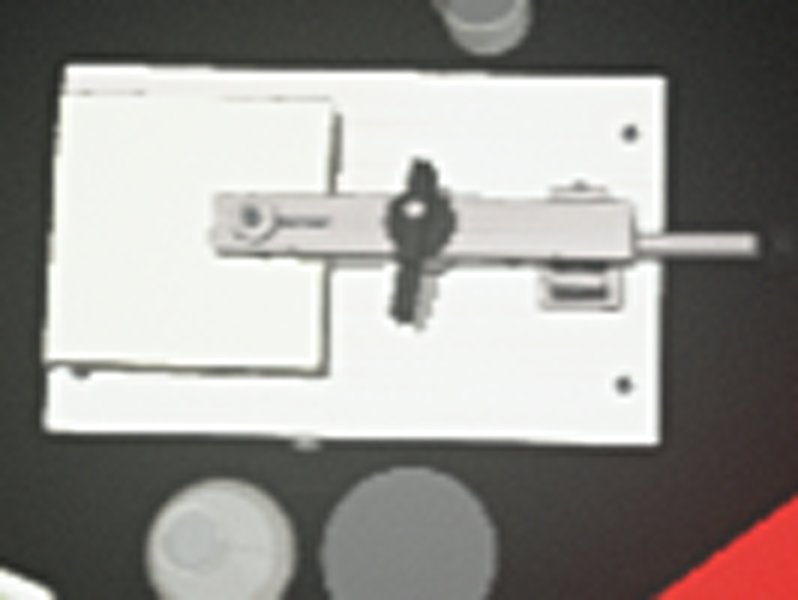

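View pics/c2.png

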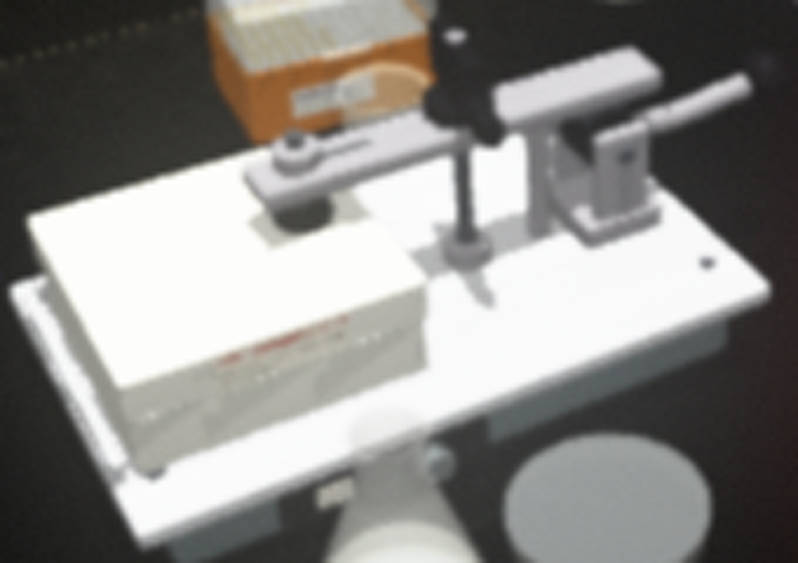

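The top crop shows the platform corners at (65,67), (667,77), (660,443) and (44,432). The nut bar's long pointer end is at (400,322) and its short end at (424,160). The faint knob is near (782,245) and the strap's box-end edge is at u≈213. The scene crop shows the knob at about (768,66) and the lever roughly level.

```bash
cat > h.py <<'E'
import numpy as np
from rig import r
from scipy.optimize import least_squares
from scipy.spatial.transform import Rotation as R
def proj(n,P,m=None):
    m=m or r.camera_model(n); P=np.atleast_2d(P)
    c=P@m["extrinsics"][:3,:3].T+m["extrinsics"][:3,3]
    k=np.c_[c[:,0],-c[:,1],-c[:,2]]@m["camera_matrix"].T
    return k[:,:2]/k[:,2:]
def ray(n,uv,z):
    m=r.camera_model(n); E=m["extrinsics"]; d=np.linalg.inv(m["camera_matrix"])@[*uv,1]
    d=E[:3,:3].T@[d[0],-d[1],-d[2]]; o=-E[:3,:3].T@E[:3,3]
    return o+d*(z-o[2])/d[2]
def w(p,P):
    P=np.atleast_2d(P); c,s=np.cos(p[2]),np.sin(p[2])
    return np.c_[p[0]+c*P[:,0]-s*P[:,1],p[1]+s*P[:,0]+c*P[:,1],P[:,2]]
E
python3 - <<'E'
from h import *
np.set_printoptions(precision=3,suppress=True)
t=lambda *a:np.array(a)/6+[150,145]
s=lambda *a:np.array(a)*170/798+[110,170]
P=[[95,155,48],[95,-155,48],[-95,-155,48],[-95,155,48],[0,-210,98]]
T=np.array([t(65,67),t(667,77),t(660,443),t(44,432),t(782,245)])
S=np.array([s(768,290),s(145,545),s(768,66)]);PS=[[-95,-155,48],[-95,155,48],[0,-210,98]]
f=lambda p:np.r_[(proj("top",w(p,P))-T).ravel(),(proj("scene",w(p,PS))-S).ravel()]
o=least_squares(f,[350,130,0],x_scale=[10,10,.1]); print(o.x,o.fun)
p=o.x
C=w(p,[0,-35,0])[0];print("nut",C,"knob",w(p,[0,-210,98]))
for z in (135,145,155):
  a,b=ray("top",t(400,322),z),ray("top",t(424,160),z)
  d=a-b; print(z,a,b,np.linalg.norm(d), 1.5-(np.arctan2(d[1],d[0])-p[2]-np.pi/2)%(2*np.pi))
print("flask/beaker",ray("top",t(222,552),10),ray("top",t(488,15),60))
print(R.from_rotvec(r.observe()["eef_rot"]).as_matrix())
E
```

```text
[546.336 139.452  -0.026] [ 0.084  0.039 -0.148  0.109 -0.185  0.347  0.489  0.26  -1.433 -0.015
  1.8   -1.139  0.292 -1.712 -1.826  2.827]
nut [545.425 104.463   0.   ] knob [[540.871 -70.477  98.   ]]
135 [498.39  110.121 135.   ] [577.437  99.037 135.   ] 79.82057139198304 0.04249359201784664
145 [496.922 109.182 145.   ] [575.411  98.176 145.   ] 79.25709843582493 0.04249359201784619
155 [495.453 108.242 155.   ] [573.384  97.315 155.   ] 78.69362547966688 0.04249359201784619
flask/beaker [397.514 212.967  10.   ] [668.124  73.072  60.   ]
[[-0.968  0.252 -0.   ]
 [ 0.252  0.968 -0.001]
 [ 0.    -0.001 -1.   ]]
```

```bash
cat >> h.py <<'E'
B=np.array([546.3,139.5,-0.026])
def rows(p1,yaw,n):
    """n identical rows from present pose to TCP p1, pointing down, tool y at world angle yaw"""
    o=r.observe(); M=R.from_rotvec(o["eef_rot"])
    c,s=np.cos(yaw),np.sin(yaw); T=R.from_matrix(np.c_[[-s,c,0],[c,s,0],[0,0,-1]])
    v=(M.inv()*T).as_rotvec()/n; D=R.from_rotvec(v); A=np.zeros((3,3)); X=M
    for _ in range(n): A+=X.as_matrix(); X=X*D
    d=np.linalg.solve(A,np.array(p1)-o["tool_pos"])
    return np.round(np.r_[d/500,v/.5],4)
E
python3 - <<'E'
from h import *
print(rows([541,-70,250],-.026,14))
E
```

```text
[-1.088e-01 -8.400e-03 -2.700e-03 -1.000e-04  1.000e-04  1.917e-01]
```

>>> {"name": "drive_tool", "arguments": {"steps": [[-0.109, -0.0084, -0.01, 0, 0, 0.192, -1], [-0.109, -0.0084, -0.01, 0, 0, 0.192, -1], [-0.109, -0.0084, -0.01, 0, 0, 0.192, -1], [-0.109, -0.0084, -0.01, 0, 0, 0.192, -1], [-0.109, -0.0084, 0, 0, 0, 0.192, -1], [-0.109, -0.0084, 0, 0, 0, 0.192, -1], [-0.109, -0.0084, 0, 0, 0, 0.192, -1]]}}

```text
clock: 1.08
tool_pos: [439.3, 288.5, 251.0]
eef_rot: [-1.409, -2.808, 0.0]
contact_force: [1.1, 1.5, 0.7]
grip_width: 0.998
grip_force: 0.0
```

>>> {"name": "drive_tool", "arguments": {"steps": [[-0.109, -0.0084, 0, 0, 0, 0.192, -1], [-0.109, -0.0084, 0, 0, 0, 0.192, -1], [-0.109, -0.0084, 0, 0, 0, 0.192, -1], [-0.109, -0.0084, 0, 0, 0, 0.192, -1], [-0.109, -0.0084, 0, 0, 0, 0.192, -1], [-0.109, -0.0084, 0, 0, 0, 0.192, -1], [-0.109, -0.0084, 0, 0, 0, 0.192, -1], [0, 0, 0, 0, 0, 0, -1], [0, 0, 0, 0, 0, 0, -1]]}}

```text
clock: 2.2
tool_pos: [541.4, -71.2, 251.1]
eef_rot: [-2.252, -2.189, -0.0]
contact_force: [0.6, 0.1, 0.2]
grip_width: 1.002
grip_force: 0.0
```

```bash
python3 - <<'E'
from h import *
import cv2
np.set_printoptions(precision=3,suppress=True)
m=r.camera_model("wrist"); f=r.grab_frame("wrist"); o=r.observe()
print(o["tool_pos"],R.from_rotvec(o["eef_rot"]).as_matrix(),o["qpos"],o["clock"])
cv2.imwrite("pics/w1.png",cv2.resize(f,(800,600),interpolation=cv2.INTER_CUBIC))
print(m); print("knob pred",proj("wrist",w(B,[0,-210,98]),m)*800/512)
print("nut axis pred z140..170",proj("wrist",w(B,[[0,-35,z] for z in (140,150,160,170)]),m)*800/512)
print(rows([541,-70.5,76],-.026,1))
E
```

```text
[541.509 -70.621 251.183] [[ 0.027  1.    -0.   ]
 [ 1.    -0.027  0.   ]
 [ 0.    -0.    -1.   ]] [-0.13   0.168  0.053  1.456  0.     1.468] 2.25
{'camera_matrix': array([[304.288,   0.   , 256.764],
       [  0.   , 304.288, 197.1  ],
       [  0.   ,   0.   ,   1.   ]]), 'extrinsics': array([[   1.   ,   -0.028,   -0.   , -543.679],
       [   0.027,    0.948,   -0.318,  101.297],
       [   0.009,    0.318,    0.948, -381.417],
       [   0.   ,    0.   ,    0.   ,    1.   ]])}
knob pred [[399.516 280.273]]
nut axis pred z140..170 [[ 397.866  -76.859]
 [ 397.706  -87.485]
 [ 397.53   -99.163]
 [ 397.336 -112.058]]
[ 0.    -0.001  0.35  -0.001 -0.001 -0.002]
```

View pics/w1.png

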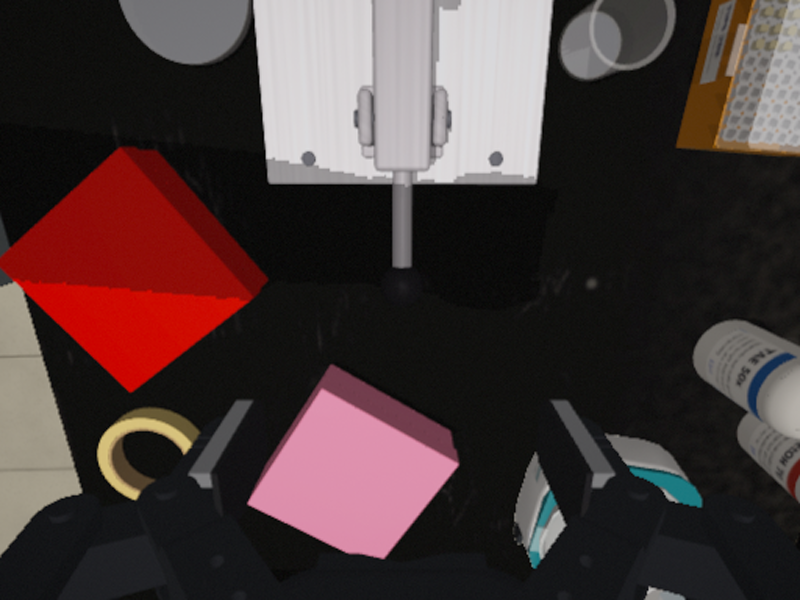

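The wrist view shows the knob at (401,286), against a prediction of (399.5,280), so the estimate is good to about 3 mm. The fingers straddle the lever. I'll descend and pinch.

>>> {"name": "drive_tool", "arguments": {"steps": [[-0.004, 0.002, 0.1, 0, 0, 0, -1], [0, 0, 0.1, 0, 0, 0, -1], [0, 0, 0.1, 0, 0, 0, -1], [0, 0, 0.05, 0, 0, 0, -1], [0, 0, 0, 0, 0, 0, 0], [0, 0, 0, 0, 0, 0, 1], [0, 0, 0, 0, 0, 0, 1], [0, 0, 0, 0, 0, 0, 1], [0, 0, 0, 0, 0, 0, 1], [0, 0, 0, 0, 0, 0, 1], [0, 0, 0, 0, 0, 0, 1]]}}

```text
clock: 3.62
tool_pos: [541.6, -73.0, 78.3]
eef_rot: [-2.252, -2.19, -0.0]
contact_force: [-7.4, 1.5, 9.8]
grip_width: 0.294
grip_force: 58.2
```

>>> {"name": "drive_tool", "arguments": {"steps": [[0.002, 0, -0.0279, 0, 0, 0, 1], [0.0058, 0, -0.0274, 0, 0, 0, 1], [0.0096, 0, -0.0263, 0, 0, 0, 1], [0.0132, 0, -0.0247, 0, 0, 0, 1], [0.0165, 0, -0.0226, 0, 0, 0, 1]]}}

```text
clock: 4.25
tool_pos: [542.2, -49.1, 141.0]
eef_rot: [-2.251, -2.189, 0.002]
contact_force: [-3.1, 1.0, -7.4]
grip_width: 0.292
grip_force: 59.2
```

>>> {"name": "drive_tool", "arguments": {"steps": [[0.0195, 0, -0.0201, 0, 0, 0, 1], [0.0221, 0, -0.0172, 0, 0, 0, 1], [0.0243, 0, -0.0139, 0, 0, 0, 1], [0.026, 0, -0.0104, 0, 0, 0, 1], [0.0272, 0, -0.0067, 0, 0, 0, 1], [0, 0, 0, 0, 0, 0, 1], [0, 0, 0, 0, 0, 0, 1]]}}

```text
clock: 5.12
tool_pos: [544.9, 9.7, 175.0]
eef_rot: [2.252, 2.19, 0.0]
contact_force: [-0.0, 0.5, 0.1]
grip_width: 0.001
grip_force: 0.0
```

The knob slipped out of the fingers, so I need to see where the lever is now.

```bash
python3 - <<'E'
from h import *
import cv2
f=r.grab_frame("scene")
cv2.imwrite("pics/s2.png",cv2.resize(f[150:270,140:300],(800,600),interpolation=cv2.INTER_CUBIC))
print((proj("scene",w(B,[[0,-110-100*np.cos(q),98+100*np.sin(q)] for q in (0,.4,.7,.9,1.1,1.25,1.4)]))-[140,150])*5)
E
```

```text
[[658.873031   184.49053892]
 [648.73029451 118.80714669]
 [623.39470281  79.26842242]
 [598.57779295  59.85857074]
 [568.21116429  47.29809195]
 [542.41159473  42.91179282]
 [514.63552992  43.14092745]]
```

View pics/s2.png

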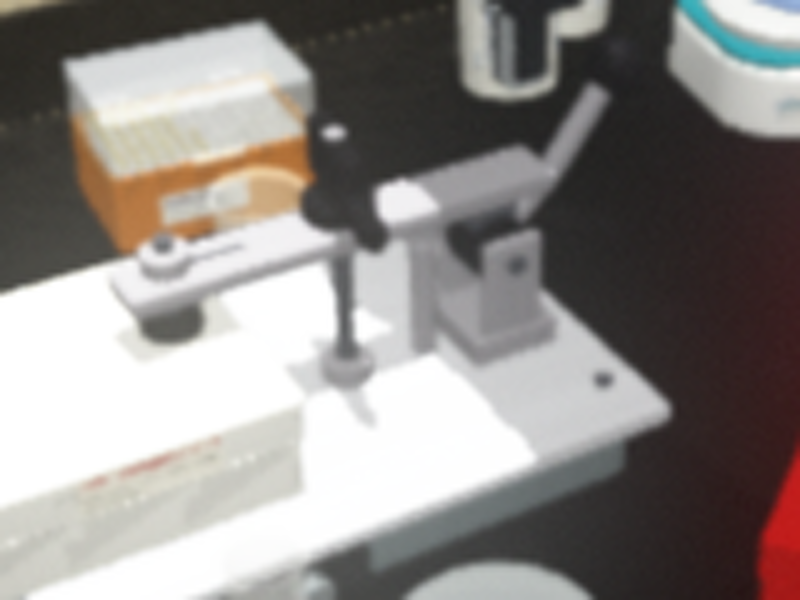

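The lever stopped at about 0.8 rad, with its knob at crop (622,52). I'll go behind the ball with the fingers shut and push it up to the stop.

>>> {"name": "drive_tool", "arguments": {"steps": [[0, -0.004, -0.1, 0, 0, 0, 1], [-0.1, 0, 0, 0, 0, 0, 1], [-0.1, 0, 0, 0, 0, 0, 1], [0, 0, 0.1, 0, 0, 0, 1], [0, 0, 0.03, 0, 0, 0, 1], [0, 0, 0, 0, 0, 0, 1]]}}

```text
clock: 5.92
tool_pos: [539.2, -89.9, 159.1]
eef_rot: [-2.251, -2.189, 0.002]
contact_force: [-0.2, -0.4, 0.5]
grip_width: 0.001
grip_force: 0.0
```

>>> {"name": "drive_tool", "arguments": {"steps": [[0.025, 0, 0, 0, 0, 0, 1], [0.025, 0, 0, 0, 0, 0, 1], [0.025, 0, 0, 0, 0, 0, 1], [0.025, 0, 0, 0, 0, 0, 1], [0.025, 0, 0, 0, 0, 0, 1]]}}

```text
clock: 6.55
tool_pos: [542.9, -27.1, 162.1]
eef_rot: [2.249, 2.188, 0.002]
contact_force: [-0.4, -3.5, 3.3]
grip_width: 0.002
grip_force: 1.8
```

>>> {"name": "drive_tool", "arguments": {"steps": [[0.012, 0, 0, 0, 0, 0, 1], [0.012, 0, 0, 0, 0, 0, 1], [0.008, 0, 0, 0, 0, 0, 1], [0, 0, 0, 0, 0, 0, 1]]}}

```text
clock: 7.05
tool_pos: [542.3, -14.3, 160.1]
eef_rot: [2.251, 2.185, -0.007]
contact_force: [-0.8, -14.4, 4.8]
grip_width: -0.007
grip_force: 3.5
```

The lever is at its stop. I'll back off, rise and look at the nut from above.

>>> {"name": "drive_tool", "arguments": {"steps": [[-0.06, 0, 0, 0, 0, 0, 1], [0, 0, -0.1, 0, 0, 0, 0], [0, 0, -0.1, 0, 0, 0, -1], [0, 0, -0.1, 0, 0, 0, -1], [0.1, 0, 0, 0, 0, 0, -1], [0.1, 0, 0, 0, 0, 0, -1], [0.098, 0, 0, 0, 0, 0, -1], [0, 0, 0, 0, 0, 0, -1], [0, 0, 0, 0, 0, 0, -1]]}}

```text
clock: 8.18
tool_pos: [545.3, 107.7, 309.4]
eef_rot: [-2.251, -2.19, 0.001]
contact_force: [-0.0, -0.6, -0.8]
grip_width: 1.001
grip_force: 0.0
```

```bash
python3 - <<'E'
from h import *
import cv2
np.set_printoptions(precision=3,suppress=True)
m=r.camera_model("wrist"); f=r.grab_frame("wrist"); o=r.observe()
print(o["tool_pos"],R.from_rotvec(o["eef_rot"]).as_matrix(),o["qpos"],o["clock"])
g=cv2.resize(f,(800,600),interpolation=cv2.INTER_CUBIC)
s=cv2.resize(r.grab_frame("scene")[150:250,150:283],(399,300),interpolation=cv2.INTER_CUBIC); g[300:,400:799]=s
cv2.imwrite("pics/w2.png",g)
print("nut axis wrist z130..190",proj("wrist",w(B,[[0,-35,z] for z in range(130,200,10)]),m)*800/512)
print("scene z48,130..190",(proj("scene",w(B,[[0,-35,z] for z in [48]+list(range(130,200,10))]))-[150,150])*3+[400,300])
print("knob",(proj("scene",w(B,[[0,-110-100*np.cos(q),98+100*np.sin(q)] for q in (1.1,1.25,1.4)]))-[150,150])*3+[400,300])
E
```

```text
[545.381 107.083 309.573] [[ 0.028  1.    -0.001]
 [ 1.    -0.028  0.   ]
 [ 0.    -0.001 -1.   ]] [0.194 0.202 0.223 1.593 0.    1.793] 8.225
nut axis wrist z130..190 [[401.105 275.826]
 [401.087 279.575]
 [401.067 283.55 ]
 [401.047 287.774]
 [401.025 292.27 ]
 [401.002 297.066]
 [400.977 302.191]]
scene z48,130..190 [[576.141 528.285]
 [570.849 437.548]
 [570.165 425.828]
 [569.473 413.955]
 [568.771 401.928]
 [568.06  389.742]
 [567.34  377.396]
 [566.61  364.886]]
knob [[710.927 328.379]
 [695.447 325.747]
 [678.781 325.885]]
```

View pics/w2.png

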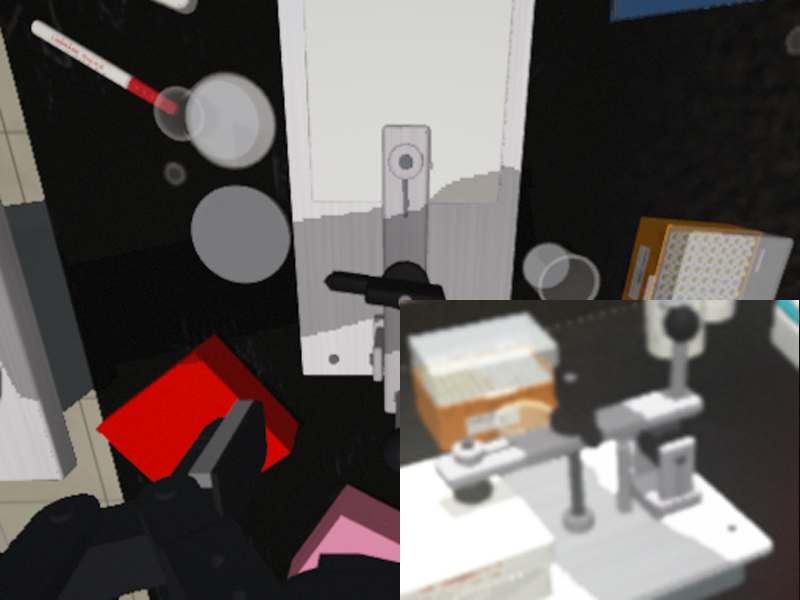

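The wrist view shows the nut bar from pointer tip (327,282) to the other end (443,292), with the axis near (405,290). The inset shows the knob upright at (683,322), matching the fully-up prediction of (679,326). Combined with the top view, that puts the nut axis near world (547.5, 101) with the grip at z≈155. I'll rotate across the bar and descend.

>>> {"name": "drive_tool", "arguments": {"steps": [[-0.012, 0.0045, 0, 0, 0, -0.368, -1], [0, 0, 0, 0, 0, -0.368, -1], [0, 0, 0, 0, 0, -0.368, -1], [0, 0, 0, 0, 0, -0.368, -1], [0, 0, 0, 0, 0, -0.368, -1], [0, 0, 0, 0, 0, -0.368, -1], [0, 0, 0, 0, 0, -0.368, -1], [0, 0, 0, 0, 0, -0.368, -1], [0, 0, 0.1, 0, 0, 0, -1], [0, 0, 0.04, 0, 0, 0, -1], [0, 0, 0, 0, 0, 0, -1]]}}

```text
clock: 9.65
tool_pos: [546.7, 100.0, 238.4]
eef_rot: [-0.202, -3.132, 0.001]
contact_force: [-0.8, 0.0, 0.6]
grip_width: 0.997
grip_force: 0.0
```

```bash
python3 - <<'E'
from h import *
import cv2
np.set_printoptions(precision=3,suppress=True)
m=r.camera_model("wrist"); f=r.grab_frame("wrist"); o=r.observe()
print(o["tool_pos"],R.from_rotvec(o["eef_rot"]).as_matrix(),o["qpos"],o["clock"])
cv2.imwrite("pics/w3.png",cv2.resize(f,(800,600),interpolation=cv2.INTER_CUBIC))
print("nut axis wrist",proj("wrist",[[547.5,101,z] for z in range(130,200,10)],m)*800/512)
E
```

```text
[547.353 100.303 239.945] [[-0.992  0.128 -0.001]
 [ 0.128  0.992 -0.   ]
 [ 0.001 -0.    -1.   ]] [0.181 0.187 0.052 1.436 0.    0.31 ] 9.7
nut axis wrist [[404.398 304.659]
 [404.505 310.432]
 [404.621 316.652]
 [404.746 323.373]
 [404.882 330.657]
 [405.029 338.578]
 [405.19  347.225]]
```

View pics/w3.png

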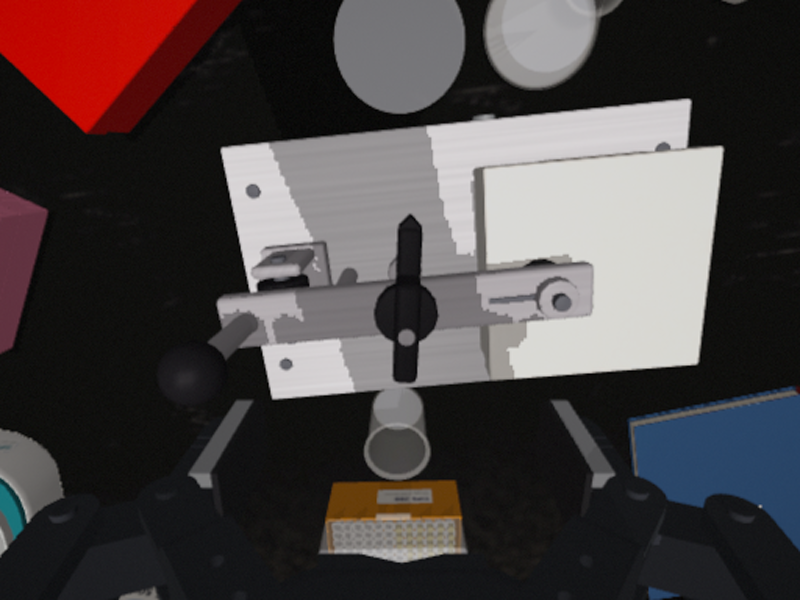

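The view shows the bar upright in the image at x≈406, centred between the fingers. The disc is at (406,313) and the rod top at (407,338), which confirms the alignment. I'll descend to z≈150 and pinch.

>>> {"name": "drive_tool", "arguments": {"steps": [[0, 0, 0.1, 0, 0, 0, -1], [0, 0, 0.06, 0, 0, 0, -1], [0, 0, 0.02, 0, 0, 0, -1], [0, 0, 0, 0, 0, 0, 0], [0, 0, 0, 0, 0, 0, 1], [0, 0, 0, 0, 0, 0, 1], [0, 0, 0, 0, 0, 0, 1], [0, 0, 0, 0, 0, 0, 1], [0, 0, 0, 0, 0, 0, 1], [0, 0, 0, 0, 0, 0, 1]]}}

```text
clock: 10.95
tool_pos: [548.0, 101.8, 150.8]
eef_rot: [0.198, 3.134, 0.002]
contact_force: [-0.1, 3.3, 5.5]
grip_width: 0.128
grip_force: 62.0
```

>>> {"name": "drive_tool", "arguments": {"steps": [[0, 0, 0.0007, 0, 0, 0.294, 1], [0, 0, 0.0007, 0, 0, 0.294, 1], [0, 0, 0.0007, 0, 0, 0.294, 1], [0, 0, 0.0007, 0, 0, 0.294, 1], [0, 0, 0.0007, 0, 0, 0.294, 1], [0, 0, 0.0007, 0, 0, 0.294, 1], [0, 0, 0.0007, 0, 0, 0.294, 1], [0, 0, 0.0007, 0, 0, 0.294, 1], [0, 0, 0.0007, 0, 0, 0.294, 1], [0, 0, 0.0007, 0, 0, 0.294, 1], [0, 0, 0, 0, 0, 0, 1], [0, 0, 0, 0, 0, 0, 1]]}}

```text
clock: 12.45
tool_pos: [547.0, 101.0, 147.1]
eef_rot: [2.25, 2.192, -0.001]
contact_force: [-4.3, -0.4, 7.0]
grip_width: 0.127
grip_force: 62.3
```

```bash
python3 - <<'E'
from h import *
o=r.observe();M=R.from_rotvec(o["eef_rot"]).as_matrix();print(np.arctan2(M[1,1],M[0,1]),o["ft_torque"],o["contact_force"])
E
```

```text
-0.02617147662276296 [-0.06403064  0.93473014 -0.08261398] [-4.301543   -0.42056464  7.03886455]
```

>>> {"name": "drive_tool", "arguments": {"steps": [[0, 0, 0, 0, 0, 0, -1], [0, 0, 0, 0, 0, 0, -1], [0, 0, 0, 0, 0, 0, -1], [0, 0, 0, 0, 0, 0, -1], [0, 0, -0.06, 0, 0, 0, -1], [0, 0, -0.1, 0, 0, 0, -1], [0, 0, -0.1, 0, 0, 0, -1], [0, 0, -0.06, 0, 0, 0, -1], [0, 0, 0, 0, 0, 0, -1]]}}

```text
clock: 13.58
tool_pos: [548.7, 101.5, 309.0]
eef_rot: [2.248, 2.19, 0.006]
contact_force: [1.2, 0.0, -0.6]
grip_width: 0.999
grip_force: 0.0
```

```bash
python3 - <<'E'
from h import *
import cv2
f=r.grab_frame("wrist"); print(r.observe()["tool_pos"])
cv2.imwrite("pics/w4.png",cv2.resize(f[:290,130:400],(740,595),interpolation=cv2.INTER_CUBIC)[:, :])
E
```

```text
[548.20666374 101.3649181  307.04186144]
```

View pics/w4.png

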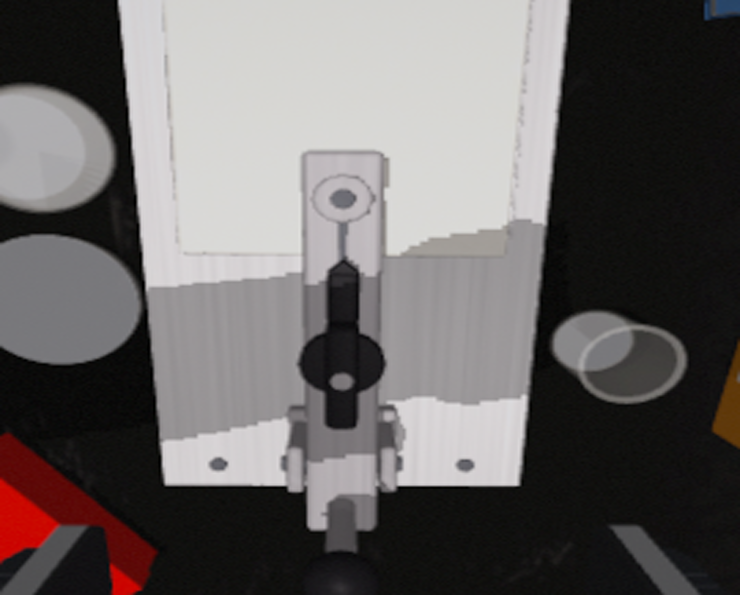

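The pointer lies straight along the strap, aimed at the foot bolt at (343,198), and the flask and beaker are undisturbed. Next I'll push the lever down, starting from the box side of the ball with the fingers shut.

>>> {"name": "drive_tool", "arguments": {"steps": [[-0.054, -0.002, 0, 0, 0, 0, 1], [-0.054, 0, 0, 0, 0, 0, 1], [0, 0, 0, 0, 0, 0, 1], [0, 0, 0, 0, 0, 0, 1], [0, 0, 0, 0, 0, 0, 1], [0, 0, 0.1, 0, 0, 0, 1], [0, 0, 0.1, 0, 0, 0, 1], [0, 0, 0.06, 0, 0, 0, 1], [0, 0, 0, 0, 0, 0, 1]]}}

```text
clock: 14.75
tool_pos: [543.6, 47.8, 174.0]
eef_rot: [-2.247, -2.191, 0.006]
contact_force: [0.1, -0.2, 0.7]
grip_width: -0.0
grip_force: 0.0
```

>>> {"name": "drive_tool", "arguments": {"steps": [[-0.022, 0, 0, 0, 0, 0, 1], [-0.022, 0, 0, 0, 0, 0, 1], [-0.022, 0, 0, 0, 0, 0, 1], [-0.022, 0, 0, 0, 0, 0, 1], [-0.022, 0, 0, 0, 0, 0, 1], [0, 0, 0, 0, 0, 0, 1]]}}

```text
clock: 15.5
tool_pos: [543.8, -8.9, 176.6]
eef_rot: [2.251, 2.19, -0.001]
contact_force: [-0.4, -0.0, 0.2]
grip_width: -0.002
grip_force: 0.0
```

>>> {"name": "drive_tool", "arguments": {"steps": [[0, 0, -0.09, 0, 0, 0, 1], [-0.048, 0, 0, 0, 0, 0, 1], [0, 0, 0.063, 0, 0, 0, 1], [-0.022, 0, 0.02, 0, 0, 0, 1], [-0.019, 0, 0.023, 0, 0, 0, 1], [-0.015, 0, 0.026, 0, 0, 0, 1]]}}

```text
clock: 16.25
tool_pos: [543.8, -61.9, 157.1]
eef_rot: [2.247, 2.187, -0.0]
contact_force: [1.5, -3.3, 3.1]
grip_width: 0.001
grip_force: 2.1
```

>>> {"name": "drive_tool", "arguments": {"steps": [[-0.011, 0, 0.028, 0, 0, 0, 1], [-0.007, 0, 0.029, 0, 0, 0, 1], [-0.002, 0, 0.03, 0, 0, 0, 1], [0, 0, 0, 0, 0, 0, 1]]}}

```text
clock: 16.75
tool_pos: [542.1, -69.5, 111.7]
eef_rot: [2.25, 2.192, -0.0]
contact_force: [-0.5, -2.4, 4.5]
grip_width: -0.001
grip_force: 2.1
```

>>> {"name": "drive_tool", "arguments": {"steps": [[0, 0, 0.008, 0, 0, 0, 1], [0, 0, 0.006, 0, 0, 0, 1], [0, 0, 0, 0, 0, 0, 1]]}}

```text
clock: 17.12
tool_pos: [542.7, -69.8, 110.3]
eef_rot: [2.246, 2.189, 0.004]
contact_force: [-13.3, -1.5, 39.9]
grip_width: 0.001
grip_force: 19.9
```

The lever is hard against its lower stop. I'll withdraw and verify.

>>> {"name": "drive_tool", "arguments": {"steps": [[0, 0, -0.02, 0, 0, 0, 1], [0, 0, -0.1, 0, 0, 0, 1], [0, 0, -0.1, 0, 0, 0, 1], [0, 0, -0.08, 0, 0, 0, 1], [0.05, 0, 0, 0, 0, 0, 1], [0.05, 0, 0, 0, 0, 0, 1], [0, 0, 0, 0, 0, 0, 1]]}}

```text
clock: 18.0
tool_pos: [543.2, -17.9, 253.6]
eef_rot: [-2.246, -2.194, 0.001]
contact_force: [-0.1, -0.4, 0.1]
grip_width: 0.001
grip_force: 0.0
```

```bash
python3 - <<'E'
from h import *
import cv2
g=np.zeros((600,800,3),np.uint8)
g[:300,:400]=cv2.resize(r.grab_frame("wrist"),(400,300),interpolation=cv2.INTER_AREA)
g[300:,:400]=cv2.resize(r.grab_frame("top")[145:245,150:283],(400,300),interpolation=cv2.INTER_CUBIC)
g[:300,400:]=cv2.resize(r.grab_frame("scene")[170:290,110:270],(400,300),interpolation=cv2.INTER_CUBIC)
cv2.imwrite("pics/f.png",g); o=r.observe(); print(o["contact_force"],o["tool_pos"])
print("knob", (proj("scene",w(B,[[0,-110-100*np.cos(q),98+100*np.sin(q)] for q in (0,.1,.2)]))-[110,170])*2.5+[400,0])
E
```

```text
[-0.00869521  0.33309979  0.01898251] [543.29274641 -19.69473988 254.0542051 ]
knob [[804.4365155   42.24526946]
 [804.43888037  33.57781643]
 [803.59941568  25.16241615]]
```

View pics/f.png

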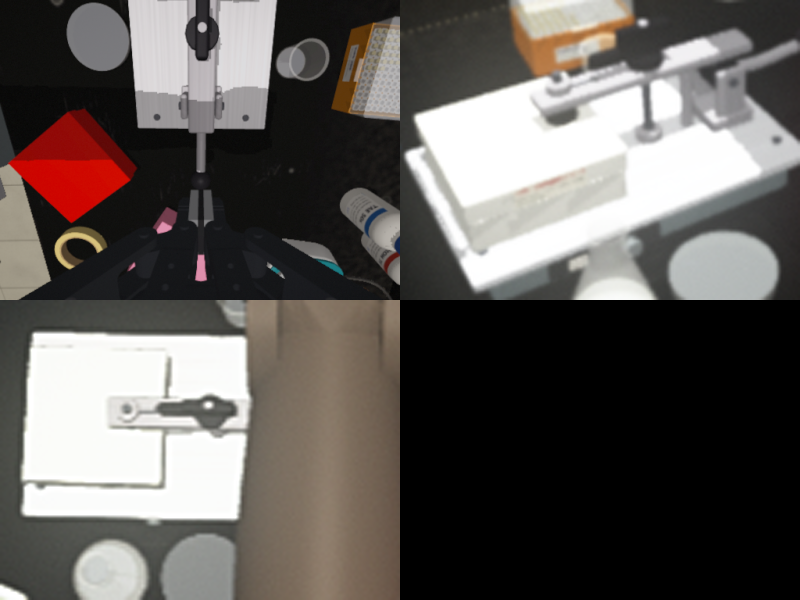

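The final views show the lever level with its rod end at about (797,44), the pointer along the strap at (160–240,408), and the box, flask and beaker unmoved. The gripper is clear of everything.

```bash
python3 -c "
from rig import r
print(r.sign_off())"
```

```text
the job is handed in; nothing more can be done
None
```

I handed the job in after about 18 s of robot time: the lever went up to its stop, the nut was turned until its pointer lay along the strap, and the lever was pressed back down to its stop. In the last views the box, flask and beaker were in place; the sign-off gave no verdict, and I could not measure the foot's force on the box.

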